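# Gauge the depth of a specimen well

## Task

Slide the specimen carrier home against its stop so that its well is under the depth gauge, then lower the gauge rod by its T-handle until the sprung foot is lightly but definitely pressed onto the bottom of the well. Still holding it there, twist the handle clockwise as far as it goes to lock the rod at that height, then let go; do not ram the foot, and leave the tape roll, slide box and jar alone.

Things in the scene. Friction and masses are not known exactly. Their poses are not given: they have to be found in the camera images.
- stand: Fixed depth gauge stand: dark base 110 x 400 x 12 mm. Origin: base underside, on the rod axis; z up, y along the slideway (base spans y -145 to 255 mm). White column 36 mm square, 140 mm high, at y -110 mm; its arm (106 to 134 mm high) holds an aluminium guide barrel (diameter 34 mm, z 100 to 145 mm) on the rod axis. A stop block at y -50 mm ends the slideway.
- carrier (a joint): Aluminium carrier on the slideway, 70 x 210 mm, deck top 46 mm above the bench. In m: 0 = home on the stop, well under the probe; grows towards the stand's +y (to 0.08). Starts 0.03 to 0.07; friction 1.5 N, stays where left. Its square well is 30 x 30 mm; the well's depth, 12 to 28 mm, differs each time and is not reported.
- carrier_post (a point): Gripping point of the carrier's upright steel pin (14 mm diameter, 45 mm tall, on the deck 135 mm from the well towards the stand's +y): on the pin's axis, 26 mm above the deck, 72 mm above the bench. Axes as the stand's.
- well_mouth (a point): Centre of the well's mouth, level with the deck top. Axes as the stand's.
- handle (a point): Centre of the black T-handle's crossbar on top of the rod: 50 mm long (point x), 14 mm thick (point y), 24 mm high, z up; turns with the handle. On the rod axis, 245 mm above the bench with the rod fully up, 179 mm at the lowest; 13 mm neck below it. The handle turns on the rod and carries it up and down.
- rod (a joint): Gauge rod, 12 mm steel, vertical, through the barrel. In m: 0 = fully up, grows downwards to 0.066. Counterbalanced: unlocked it stays where left, with about 0.6 N friction, so a pressed foot pushes an unlocked rod back up when let go. Starts 0 to 0.015.
- lock (a joint): Twist lock of the T-handle. In rad: 0 = free, grows clockwise seen from above, end stop at 1.25. The clamp bites from about 0.5 and holds the rod firmly from 0.9 on; turning takes 0.15 to 0.3 N m and it stays where left. Starts 0 to 0.15.
- probe: Sprung steel foot at the rod's lower end: flat disc, 10 mm diameter, on a thin stem. It gives 6 mm upwards into the rod at about 1 N per mm (0.3 N at first touch), then meets a hard stop at about 6 N. A good reading has it pressed in roughly 2 to 5 mm (2 to 5 N); over 12 N harms it.
- probe_tip (a point): Underside of the foot, on the rod axis; 76 mm above the bench (30 mm above the deck) when the rod is fully up, moving down with the rod.
- tape_roll: Bystander: small white roll of tape lying flat, 52 mm diameter, 19 mm high; origin at its underside centre.
- slide_box: Bystander: closed grey plastic box for glass slides, 85 x 55 x 30 mm; origin at its underside centre.
- jar: Bystander: small amber glass jar with a white lid, 48 mm diameter, 70 mm high; origin at its underside centre.

How it is judged:
On the way, in this order (a step that is already met when the one before it is completed fails the run):
1. the carrier is home against its stop while the rod is still up, clear of the carrier (value of joint carrier below 0.003 m and value of joint rod below 0.025 m), for 0.2 s.
2. the foot is pressed (at least 1.5 N) on the bottom of the well, with the lock not yet turned (value of joint carrier below 0.003 m and z of probe_tip in the frame of well_mouth below -0.008 m and contact force between probe and anything else above 1.5 N and value of joint lock below 0.4 rad), for 0.1 s.
3. the handle is turned to lock the rod, the foot still pressed on the bottom (value of joint lock above 0.9 rad and z of probe_tip in the frame of well_mouth below -0.008 m and contact force between probe and anything else above 1.5 N), for 0.2 s.
At the end, for the whole second after the job is handed in: The carrier is home (within 3 mm of its stop), the foot stands on the bottom of the well (more than 8 mm below the deck) pressed with 1.5 to 8 N, the handle is turned at least 0.9 rad clockwise so that the rod is locked and still at that height, and the handle is released (all of step 3 and value of joint carrier below 0.003 m and contact force between probe and anything else below 8 N and velocity of joint rod between -0.002 and 0.002 m/s); the robot touches nothing.
It fails at once if the foot is rammed: more than 12 N on the probe (contact force between probe and anything else above 12 N).
It fails at once if the tape roll, slide box or jar is moved by more than 20 mm (distance of any of tape_roll, slide_box, jar from where it was at the start of the episode above 0.02 m).
It also fails if it takes over 53 s, if anything falls off the work surface, if the arm or the gripper's body presses on something with over 40 N, if the wrist force passes 120 N, or if a joint passes its speed limit or range.

## Robot

A 6-joint arm with a two-finger parallel gripper is mounted at the origin on the work surface. World frame = base frame: x ahead of the robot, y to its left, z up, the work surface at z = 0. Lengths are in m, angles in rad, forces in N, time in s.
With the tool pointing down it reaches from about 0.325 to 0.775 m from the base axis. Payload 5.5 kg.
Tool frame: the origin (TCP) lies between the finger pads; the fingertips stand 8 mm ahead of it and the grasp point (between the pads) lies 11 mm behind it (tcp_to_tips is the distance from the TCP to the fingertips, in m); z points along the fingers, y is the direction in which the jaws open and shut (so a half turn about z gives the same grasp; the last joint's range is limited). The gripper opens to 88 mm and grips with 3 to 60 N. Pads are 20 mm wide; open, the fingers measure 115 mm over their backs; the gripper's body (75 mm by 178 mm) begins 61 mm behind the grasp point.
Start: joints at [-1.232, 0.091, 1.231, -0, 1.82, -0.057], TCP at [0.231, -0.554, 0.231] pointing down, gripper open.
Joint ranges: [-2.87, 2.87], [-0.86, 2.18], [0.17, 2.46], [-1.51, 4.65], [0.06, 2.69], [-2.65, 2.65]. Speed limits (rad/s): [2.57, 2.57, 3.01, 3.14, 3.14, 3.14].

## Interface

Orientations are given as a unit quaternion [w, x, y, z].
In Python, from bench import * gives the robot as it stands. Calls block until the motion is done:
- move_to(position, orientation): joint-space move of the TCP to a pose.
- move_l(position, speed=0.15, orientation=None): straight line of the TCP; orientation=None keeps the orientation; speed is the mean speed in m/s.
- movej(angles): joint-space move.
- gripper_open() and close(): open the fingers fully, or close them until they stop; the grip force is fixed at half the most.
- hold(seconds).
- inverse_kinematics(position, orientation): joint angles nearest the present ones, or None.
- state(): the state.
- get_image(name): name is "side" or "top" or "wrist"; returns a dict with "frame" (384x512x3 uint8, blue, green, red), "depth" (384x512 float32, m along the optical axis (not along the pixel's ray), 0 where there is no reading), "camera_matrix" (3x3 intrinsics, pixels), "view" (4x4, takes a point from world to camera coordinates). Camera axes: x right, y up, looking along -z (the intrinsics and any distortion apply to the point x, -y, -z); pixel columns grow to the right and rows downward; lengths in m; the calibration is good to about 2 mm. A picture is of the moment at which its call begins.
A pose or a line that the arm cannot do raises IKError and nothing moves.
- job_done(): hands the job in, once; it reports no verdict.
The state is a dict: "time": time; "joint_pos": joint angles; "dq": joint speeds; "joint_torque": joint torques, N m; "ee_pos": TCP position; "ee_rot": TCP orientation; "ft_force": force on the tool from outside, world axes, zero at the start; "moment": the same for the moment, N m; "finger_gap": finger opening in m.
Only numpy, scipy, OpenCV 4.12 (cv2) and the standard library are available. Lean on these libraries where they do the work, as an engineer would, in place of code of your own. Each camera call takes 0.05 s, during which the arm holds its last target.

## Working session

There is one attempt and no reset: what is moved stays moved. The work goes in short steps, each a Python script; the robot and the scene stay as the last script left them, time stands still between calls to the robot, and variables do not carry over. Pictures are saved under pics/ and viewed, and the job is handed in when it is done.

```bash
ls; mkdir -p pics; python3 - <<'E'
from bench import *
import cv2,numpy as np
s=state();print({k:np.round(v,3) for k,v in s.items()})
for n in["side","top","wrist"]:
    d=get_image(n);cv2.imwrite(f"pics/{n}0.png",d["frame"]);np.savez(f"{n}0.npz",**d)
    V=np.array(d["view"]);print(n,np.round(-V[:3,:3].T@V[:3,3],3),np.round(-V[2,:3],2),np.round(d["camera_matrix"],1).tolist(),d.keys())
E
```

```text
pics
{'time': np.float64(0.0), 'joint_pos': array([-1.232,  0.092,  1.232,  0.   ,  1.82 , -0.057]), 'dq': array([0.   , 0.   , 0.001, 0.001, 0.   , 0.001]), 'joint_torque': array([ 1.0000e-03, -4.4645e+01, -4.0644e+01,  7.0000e-02,  2.9000e-02,
       -0.0000e+00]), 'ee_pos': array([ 0.231, -0.553,  0.23 ]), 'ee_rot': array([-0.001,  0.98 ,  0.197, -0.   ]), 'ft_force': array([-0.231,  0.708, -0.042]), 'moment': array([-0.016, -0.029, -0.023]), 'finger_gap': np.float64(0.088)}
side [-0.191  0.856  0.859] [ 0.54 -0.66 -0.51] [[448.7, 0.0, 251.7], [0.0, 448.7, 183.8], [0.0, 0.0, 1.0]] dict_keys(['frame', 'depth', 'camera_matrix', 'view'])
top [ 0.301 -0.04   1.52 ] [ 0.16  0.02 -0.99] [[462.7, 0.0, 251.3], [0.0, 462.7, 187.8], [0.0, 0.0, 1.0]] dict_keys(['frame', 'depth', 'camera_matrix', 'view'])
wrist [ 0.293 -0.528  0.383] [-0.23 -0.09 -0.97] [[289.5, 0.0, 254.3], [0.0, 289.5, 193.6], [0.0, 0.0, 1.0]] dict_keys(['frame', 'depth', 'camera_matrix', 'view'])
```

View pics/side0.png

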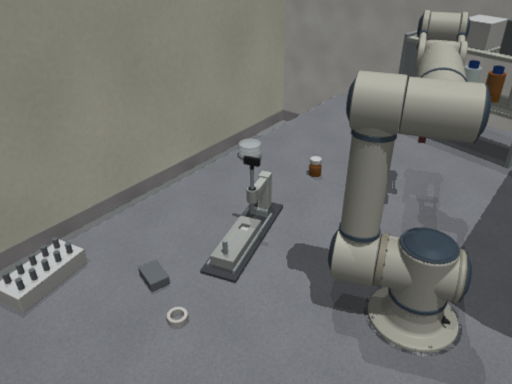

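View pics/top0.png

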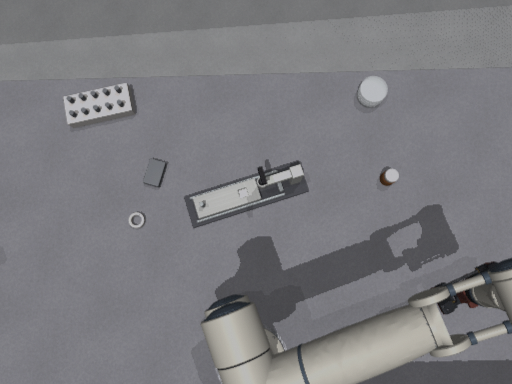

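The top view shows the stand at about (248,194) px, with +y (the post end) to the left. The post is near (203,204) and the handle near (262,176). The box, tape and jar sit well clear at (155,172), (136,220) and (390,177). Next I'll zoom in and unproject.

```bash
cat > h.py <<'E'
import numpy as np,cv2
def unproj(d,u,v,z=None):
    K=np.array(d["camera_matrix"]);V=np.array(d["view"]);R=V[:3,:3];t=V[:3,3];C=-R.T@t
    r=R.T@np.array([(u-K[0,2])/K[0,0],-(v-K[1,2])/K[1,1],-1.])
    if z is None: return C+r*d["depth"][int(round(v)),int(round(u))]
    return C+r*(z-C[2])/r[2]
def proj(d,p):
    K=np.array(d["camera_matrix"]);V=np.array(d["view"]);c=V[:3,:3]@p+V[:3,3]
    return np.array([K[0,2]+K[0,0]*c[0]/-c[2],K[1,2]+K[1,1]*(-c[1])/-c[2]])
def cloud(d):
    K=np.array(d["camera_matrix"]);V=np.array(d["view"]);R=V[:3,:3];t=V[:3,3]
    D=d["depth"];v,u=np.mgrid[:D.shape[0],:D.shape[1]]
    P=np.stack([(u-K[0,2])/K[0,0]*D,-(v-K[1,2])/K[1,1]*D,-D],-1)
    W=(P-t)@R; W[D==0]=np.nan
    return W
E
python3 - <<'E'
from h import *
for n,(x0,y0,x1,y1) in {"top":(175,140,325,240),"side":(190,130,300,280)}.items():
    d=np.load(n+"0.npz");f=d["frame"][y0:y1,x0:x1]
    cv2.imwrite(f"pics/{n}0z.png",cv2.resize(f,None,fx=5 if n=="top" else 4,fy=5 if n=="top" else 4,interpolation=cv2.INTER_CUBIC))
d=np.load("top0.npz");W=cloud(d);sub=W[140:240,175:325].reshape(-1,3)
f=d["frame"]
for lo,hi in[(.005,.02),(.03,.04),(.043,.05),(.06,.1),(.1,.128),(.13,.15),(.2,.26)]:
    m=(sub[:,2]>lo)&(sub[:,2]<hi);q=sub[m]
    if len(q)>4:
        r=cv2.minAreaRect((q[:,:2]*1000).astype(np.float32));print(lo,hi,len(q),q.mean(0).round(4),q[:,2].min().round(3),q[:,2].max().round(3),np.round(r[0],1),np.round(r[1],1),round(r[2],2))
E
```

```text
0.005 0.02 2450 [ 0.5304 -0.0136  0.0103] 0.005 0.02 [545.1  -3.9] [500.2 333.4] 88.8
0.03 0.04 186 [0.5199 0.0066 0.0357] 0.03 0.04 [528.2   5.2] [ 82.8 350.7] 16.8
0.043 0.05 928 [0.511  0.0686 0.0463] 0.043 0.05 [529.9   3.3] [ 71.  344.1] 16.37
0.06 0.1 46 [ 0.5245 -0.0115  0.0823] 0.061 0.098 [526.1 -10.3] [ 11.6 333. ] 14.13
0.1 0.128 59 [ 0.5481 -0.1055  0.1179] 0.102 0.128 [560.  -99.5] [ 35.3 143. ] 15.94
0.13 0.15 388 [ 0.5624 -0.1103  0.1376] 0.13 0.15 [ 558.7 -100.6] [ 35.9 144.4] 18.01
0.2 0.26 99 [ 0.5431 -0.0464  0.2499] 0.208 0.258 [544.3 -46.4] [49.3 14. ] 14.73
```

View pics/top0z.png

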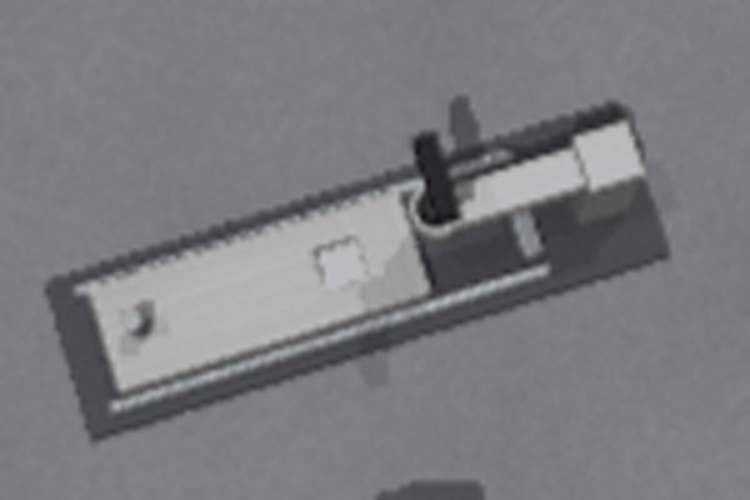

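View pics/side0z.png

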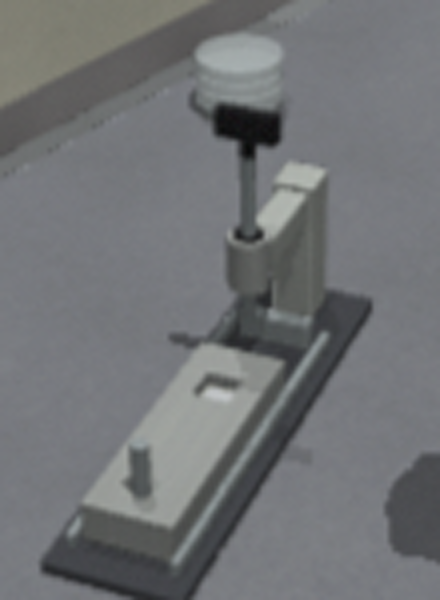

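```bash
python3 - <<'E'
from h import *
d=np.load("top0.npz");W=cloud(d)
c=[unproj(d,175+(u+.0)/5-.4,140+v/5-.4,.012) for u,v in[(50,283),(95,438),(668,255),(620,103)]]
c=np.array(c);print(c.round(4))
yv=(c[0]+c[1]-c[2]-c[3])/2;print(np.linalg.norm(yv),np.linalg.norm(c[0]-c[1]));yv/=np.linalg.norm(yv)
psi=np.arctan2(-yv[0],yv[1]);O=c.mean(0)-yv*.055;print("psi",np.degrees(psi),"O",O)
sub=W[140:240,175:325]
m=(sub[...,2]>.25);q=sub[m];print("handle top",len(q),np.median(q,0),q[:,2].std())
r=cv2.minAreaRect((q[:,:2]*1000).astype(np.float32));print(r)
R=np.array([[np.cos(psi),np.sin(psi)],[-np.sin(psi),np.cos(psi)]])
def S(p): return R@(p[:2]-O[:2])
print("handle stand",S(np.array(r[0])/1000))
# deck extents, post in stand frame
m=(sub[...,2]>.043)&(sub[...,2]<.049);q=sub[m];s=np.array([S(p) for p in q]);s=s[(abs(s[:,0])<.045)&(s[:,1]>-.03)];print("deck",np.percentile(s,[1,99],axis=0))
for nm in["top","side"]:
    d2=np.load(nm+"0.npz");Wq=cloud(d2).reshape(-1,3);s=np.array([S(p) for p in Wq])
    k=(abs(s[:,0])<.03)&(s[:,1]>.1)&(s[:,1]<.25)&(Wq[:,2]>.06)&(Wq[:,2]<.1);print(nm,"post",k.sum(),np.median(s[k],0),Wq[k][:,2].max(),s[k].min(0),s[k].max(0))
    k=(abs(s[:,0])<.04)&(abs(s[:,1])<.05)&(Wq[:,2]>.22)&(Wq[:,2]<.28);print("handle",k.sum(),s[k].mean(0),s[k].min(0),s[k].max(0),np.percentile(Wq[k][:,2],[1,50,99]))
# well corners
w=[S(unproj(d,175+u/5-.4,140+v/5-.4,.046)) for u,v in[(315,246),(357,236),(368,278),(325,290)]];print("well",np.round(w,4),np.mean(w,0))
w=[S(unproj(d,175+u/5-.4,140+v/5-.4,.091)) for u,v in[(137,312)]];print("post top",w)
E
```

```text
[[ 0.5235  0.2093  0.012 ]
 [ 0.4205  0.1794  0.012 ]
 [ 0.5327 -0.1987  0.012 ]
 [ 0.6358 -0.1709  0.012 ]]
0.3954109046158649 0.10723668912788115
psi 16.50018696242564 O [ 0.54373201 -0.04793735  0.012     ]
handle top 67 [ 0.54513254 -0.04693899  0.25237016] 0.0019791286542898317
((544.7192993164062, -46.29808807373047), (48.482765197753906, 14.04045581817627), 14.728902816772461)
handle stand [0.00141221 0.00129135]
deck [[-0.03331855  0.01669762]
 [ 0.03621928  0.22363508]]
top post 22 [-7.37645867e-05  2.00015841e-01] 0.09495872931217195 [-0.00554116  0.19398549] [0.00623831 0.20742737]
handle 98 [-0.0001655   0.00157699] [-0.02377049 -0.00643805] [0.02559438 0.00832027] [0.23100184 0.25112771 0.25774836]
side post 56 [-0.00070589  0.20606298] 0.09232996918850202 [-0.00691463  0.19641888] [0.00952581 0.20983809]
handle 161 [-0.00017037  0.00704836] [-0.02479364 -0.00596039] [0.02687561 0.01665587] [0.22204755 0.24320677 0.25476123]
well [[ 0.0179  0.0781]
 [ 0.0158  0.0503]
 [-0.0125  0.0518]
 [-0.0115  0.0806]] [0.00240344 0.06521849]
post top [array([0.00451536, 0.19644216])]
```

The geometry fits: stand yaw is about 16.4°, the post is at stand y ≈ 0.200 (carrier ≈ 0.065), and the handle is on the axis. Before moving I'll check the well floor depth in the image, then the IK for both grasps.

```bash
cat >> h.py <<'E'
PSI=np.radians(16.4);O=np.array([.5440,-.0475,0.])
XV=np.array([np.cos(PSI),np.sin(PSI),0]);YV=np.array([-np.sin(PSI),np.cos(PSI),0]);Z=np.array([0,0,1.])
def P(x,y,z): return O+XV*x+YV*y+Z*z
def Q(a): return [0,float(np.cos(a/2)),float(np.sin(a/2)),0]
def S(w): w=np.asarray(w)-O; return np.array([w@XV,w@YV,w[2]]) if w.ndim==1 else np.stack([w@XV,w@YV,w[:,2]],1)
E
python3 - <<'E'
from h import *
from bench import *
for nm in("top","side"):
    d=np.load(nm+"0.npz");s=S(cloud(d).reshape(-1,3))
    k=(abs(s[:,0])<.013)&(abs(s[:,1]-.065)<.013);print(nm,"well z",np.sort(s[k][:,2]).round(3)[::3])
for a in(PSI+np.pi/2,PSI-np.pi/2):
    for y in(.2,.135): 
        r=inverse_kinematics(P(0,y,.061),Q(a));print(np.degrees(a),y,None if r is None else np.round(r,2))
for a0 in(PSI,PSI+np.pi):
    for da in(0,-1.3):
      for z in (.229,.165):
        r=inverse_kinematics(P(0,0,z),Q(a0+da));print(np.degrees(a0+da),z,None if r is None else np.round(r,2))
E
```

```text
top well z [0.026 0.028 0.03  0.03  0.031 0.032 0.033 0.033 0.034 0.034 0.035 0.035
 0.035 0.036 0.036 0.037 0.039 0.039 0.04 ]
side well z [0.032 0.034 0.034 0.035 0.036 0.036 0.039 0.043]
106.39999999999999 0.2 [ 0.22 -0.12  1.74 -0.    1.52 -0.07]
106.39999999999999 0.135 [ 0.09 -0.11  1.73 -0.    1.52 -0.19]
-73.60000000000001 0.2 None
-73.60000000000001 0.135 None
16.4 0.229 [-0.15 -0.05  1.38 -0.    1.82  1.14]
16.4 0.165 [-0.15 -0.06  1.5  -0.    1.7   1.14]
-58.08451336700703 0.229 [-0.15 -0.05  1.38 -0.    1.82  2.44]
-58.08451336700703 0.165 [-0.15 -0.06  1.5  -0.    1.7   2.44]
196.4 0.229 [-0.15 -0.05  1.38 -0.    1.82 -2.01]
196.4 0.165 [-0.15 -0.06  1.5  -0.    1.7  -2.01]
121.91548663299298 0.229 [-0.15 -0.05  1.38 -0.    1.82 -0.71]
121.91548663299298 0.165 [-0.15 -0.06  1.5  -0.    1.7  -0.71]
```

```bash
python3 - <<'E'
from h import *
from bench import *
p=state()["ee_pos"]
move_l([p[0],p[1],.36],speed=.3)
q=Q(PSI+np.pi/2)
move_to(P(0,.2,.36),q)
move_l(P(0,.2,.16),speed=.3)
d=get_image("wrist");cv2.imwrite("pics/w1.png",d["frame"]);np.savez("w1.npz",**d)
s=state();print(s["time"],S(s["ee_pos"]),s["ft_force"])
for pt in[P(0,.2,.091),P(0,.2,.046)]:print(proj(d,pt))
E
```

```text
4.225 [0.00114795 0.19975095 0.16278229] [-0.96877569  0.35695974  0.85149642]
[252.94897277 205.35639407]
[253.05322033 192.05728323]
```

View pics/w1.png

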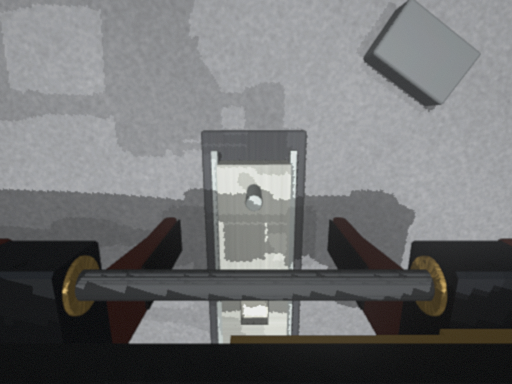

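The pin top is at about (254,202), against a prediction of (253,205), so the lateral fit is within 1 mm and y is about 2 mm further out. Next I'll grip it and slide the carrier home.

```bash
python3 - <<'E'
from h import *
from bench import *
def rep(n):
    s=state();print(n,round(s["time"],2),S(s["ee_pos"]).round(4),np.round(s["ft_force"],2),round(s["finger_gap"],4));return s
move_l(P(0,.202,.062),speed=.15);rep("down");hold(.2);rep("settled")
close();rep("closed")
y0=S(state()["ee_pos"])[1]
y=.202
move_l(P(0,y0-.045,.062),speed=.08)
s=rep("45")
f0=s["ft_force"]@YV
y=y0-.045
while y>y0-.08:
    y-=.0025;move_l(P(0,y,.062),speed=.04);s=state()
    print(round(y,4),S(s["ee_pos"])[1].round(4),round(s["ft_force"]@YV-f0,2))
    if s["ft_force"]@YV-f0>8: break
hold(.3);rep("end")
d=get_image("top");cv2.imwrite("pics/t2.png",cv2.resize(d["frame"][140:240,175:325],None,fx=5,fy=5,interpolation=cv2.INTER_CUBIC));np.savez("t2.npz",**d)
E
```

```text
down 5.03 [0.0008 0.2019 0.0634] [ 0.43 -0.38 -0.21] 0.0874
settled 5.22 [0.0008 0.2019 0.0634] [-0.37  0.22  0.48] 0.088
closed 6.36 [0.0003 0.202  0.062 ] [ 2.79  1.35 -1.72] 0.0136
45 7.07 [0.0003 0.155  0.062 ] [ 5.7  -0.59 -2.61] 0.0138
0.1545 0.153 2.31
0.152 0.1506 2.2
0.1495 0.1482 2.02
0.147 0.1457 2.09
0.1445 0.1432 1.26
0.142 0.1407 2.16
0.1395 0.1382 2.02
0.137 0.1375 8.76
end 9.37 [0.0004 0.1374 0.062 ] [ 3.57  7.74 -1.78] 0.0135
```

View pics/t2.png

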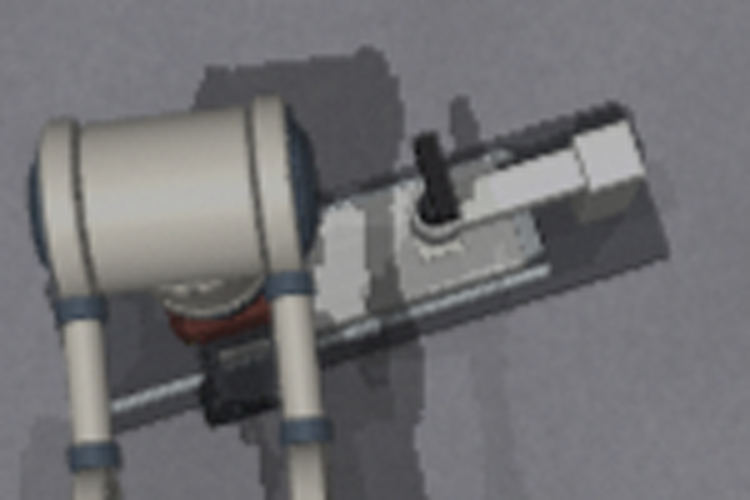

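The carrier is home: force rose sharply after 64.5 mm of travel, and the picture shows the deck against the stop block. I'll release the pin and inspect the handle from above.

```bash
python3 - <<'E'
from h import *
from bench import *
gripper_open()
s=S(state()["ee_pos"]);move_l(P(0,s[1],.36),speed=.3)
move_to(P(0,0,.33),Q(PSI+np.pi))
hold(.2)
d=get_image("wrist");cv2.imwrite("pics/w3.png",d["frame"]);np.savez("w3.npz",**d)
t=get_image("side");cv2.imwrite("pics/s3.png",cv2.resize(t["frame"][130:280,190:300],None,fx=4,fy=4,interpolation=cv2.INTER_CUBIC));np.savez("s3.npz",**t)
s=state();print(s["time"],S(s["ee_pos"]),s["ft_force"])
for x in(-.025,.025):
  for y in(-.007,.007): print(x,y,proj(d,P(x,y,.2515)).round(1))
W=S(cloud(d).reshape(-1,3));k=(abs(W[:,0])<.05)&(abs(W[:,1])<.03)&(W[:,2]>.235)&(W[:,2]<.275)
print(k.sum(),np.percentile(W[k],[2,50,98],axis=0));print(cv2.minAreaRect((W[k][:,:2]*1000).astype(np.float32)))
E
```

```text
13.6667 [3.35319849e-05 1.66855817e-04 3.30057860e-01] [0.40400969 0.37831016 0.48499005]
-0.025 -0.007 [245.1 172.8]
-0.025 0.007 [262.4 172.8]
0.025 -0.007 [245.6 230.7]
0.025 0.007 [262.  230.7]
988 [[-0.02409629 -0.00413073  0.24193991]
 [-0.00161944  0.00262939  0.25055825]
 [ 0.02377654  0.00918173  0.25201302]]
((0.5029621124267578, 2.2242655754089355), (13.997662544250488, 49.61034393310547), 88.90200805664062)
```

View pics/w3.png

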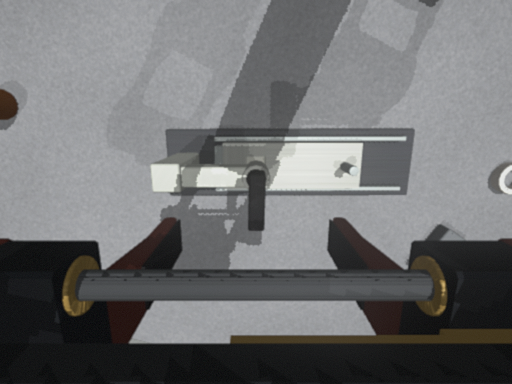

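View pics/s3.png

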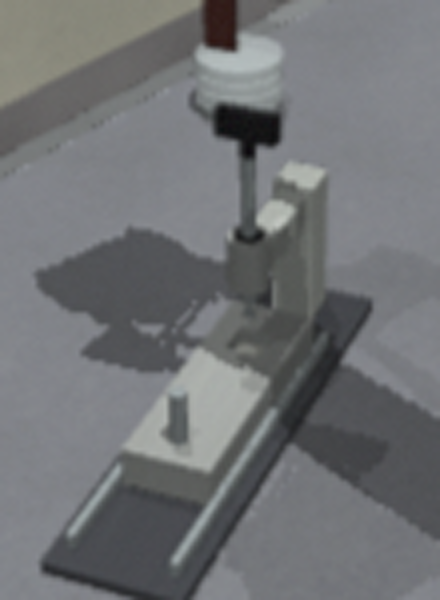

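The handle reads centred at stand (0.5, 2.2) mm, with its top at 0.2505 (rod ≈ 6 mm) and turned about 1° clockwise. The side view shows the carrier on the stop with the well under the probe. I'll grasp and lower it next, with force checks.

```bash
python3 - <<'E'
from h import *
from bench import *
def rep(n):
    s=state();print(n,round(s["time"],2),S(s["ee_pos"]).round(4),"F",np.round([s["ft_force"]@XV,s["ft_force"]@YV,s["ft_force"][2]],2),"M",np.round(s["moment"],3),round(s["finger_gap"],4));return s
q=Q(PSI+np.pi-.02)
move_to(P(.0005,.0022,.32),q)
move_l(P(.0005,.0022,.2275),speed=.15);hold(.3);rep("open")
close();hold(.3);rep("closed")
print([state()["ft_force"][2].round(2) for _ in range(1)])
s=state();np.save("grip.npy",S(s["ee_pos"]))
d=get_image("wrist");cv2.imwrite("pics/w4.png",d["frame"])
E
```

```text
open 14.98 [0.0008 0.0021 0.2283] F [-0.27 -0.14 -0.16] M [ 0.077 -0.092 -0.004] 0.0877
closed 16.41 [0.0005 0.002  0.2275] F [ 0.14 -3.29 -0.57] M [-0.274 -0.189 -0.004] 0.0135
[np.float64(-0.57)]
```

View pics/w4.png

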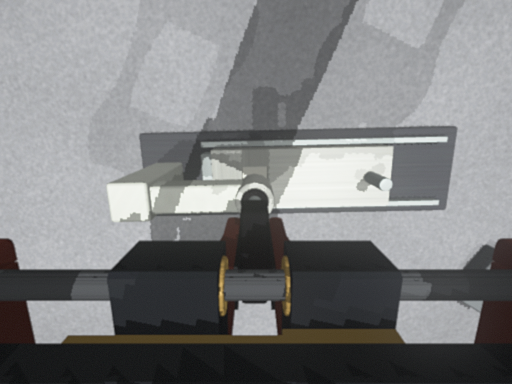

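```bash
python3 - <<'E'
from h import *
from bench import *
g=np.load("grip.npy")
def avg(n=6):
    f=[];
    for _ in range(n):
        hold(.02);f.append(state()["ft_force"])
    return np.mean(f,0),np.std([x[2] for x in f])
move_l(P(g[0],g[1],g[2]-.028),speed=.06)
hold(.2);f0,sd=avg();print("base",f0.round(2),sd,(S(state()["ee_pos"])-g).round(4))
t=.028
hist=[]
while t<.056:
    t+=.001;move_l(P(g[0],g[1],g[2]-t),speed=.02);f,sd=avg(4)
    dz=S(state()["ee_pos"])[2]-g[2]
    print(round(t,4),dz.round(4),(f-f0).round(2),round(state()["time"],2))
    if f[2]-f0[2]>2.2: break
E
```

```text
base [ 0.68 -2.65 -0.05] 0.2775550056045181 [ 0.     -0.     -0.0277]
0.029 -0.0289 [-0.32  0.4   0.73] 17.69
0.03 -0.0301 [ 0.63 -0.53  0.03] 18.01
0.031 -0.0312 [ 0.41  0.15 -0.46] 18.32
0.032 -0.0321 [ 0.23 -0.35 -0.69] 18.64
0.033 -0.0331 [ 0.34 -0.05 -0.13] 18.96
0.034 -0.0341 [ 0.23 -0.26  0.1 ] 19.27
0.035 -0.0351 [ 0.16 -0.31 -0.56] 19.59
0.036 -0.0361 [ 0.71 -0.11 -0.33] 19.91
0.037 -0.0371 [0.54 0.05 0.16] 20.23
0.038 -0.0379 [-0.22 -0.54  0.86] 20.54
0.039 -0.0389 [-0.29 -0.13  2.36] 20.86
```

```bash
python3 - <<'E'
from h import *
from bench import *
g=np.load("grip.npy")
def avg(n=20):
    f=[]
    for _ in range(n):
        hold(.02);f.append(state()["ft_force"])
    return np.mean(f,0),np.std([x[2] for x in f])
print("39",avg(15),S(state()["ee_pos"])[2]-g[2])
for t in(.040,.041):
    move_l(P(g[0],g[1],g[2]-t),speed=.02);print(t,avg(15),S(state()["ee_pos"])[2]-g[2],state()["time"])
E
```

```text
39 (array([ 0.16115642, -2.85730227,  2.24734946]), np.float64(0.4938020122831166)) -0.038906025953221846
0.04 (array([-0.05625493, -2.77136017,  3.13870903]), np.float64(0.43417844480436757)) -0.03992684180170433 21.6083
0.041 (array([-0.2120085 , -2.89710777,  4.14420027]), np.float64(0.3935745298857572)) -0.04095198006781903 22.1083
```

The foot is pressed at about 4 N, rising 1 N/mm from about 37 mm of travel, which matches the image's well floor. Next I'll twist clockwise in steps, holding this height.

```bash
python3 - <<'E'
from h import *
from bench import *
g=np.load("grip.npy")
p=P(g[0],g[1],g[2]-.041)
tw=0
while tw<1.3:
    tw+=.1
    movej(inverse_kinematics(p,Q(PSI+np.pi-.02-tw)))
    fs=[];ms=[]
    for _ in range(4):
        hold(.02);s=state();fs.append(s["ft_force"]);ms.append(s["moment"])
    s=state();r=s["ee_rot"];a=2*np.arctan2(r[2],r[1]);f=np.mean(fs,0)
    act=(PSI+np.pi-.02-a+np.pi)%(2*np.pi)-np.pi
    print(round(tw,2),"act",round(act,3),"dz",(S(s["ee_pos"])-g).round(4),"F",f.round(1),"M",np.mean(ms,0).round(3),round(s["finger_gap"],4),round(s["time"],2))
    if abs(np.mean(ms,0)[2])>.9 or np.linalg.norm(f)>25: print("stop");break
E
```

```text
0.1 act 0.097 dz [ 0.      0.     -0.0409] F [-0.4 -2.3  4.2] M [-0.391 -0.093 -0.152] 0.0135 22.43
0.2 act 0.196 dz [ 0.      0.     -0.0409] F [-0.  -2.3  4.5] M [-0.342 -0.08  -0.13 ] 0.0138 22.74
0.3 act 0.296 dz [ 0.      0.0001 -0.0409] F [-0.5 -1.8  4.7] M [-0.296 -0.088 -0.138] 0.014 23.06
0.4 act 0.396 dz [ 0.      0.0001 -0.041 ] F [-0.2 -1.9  4.8] M [-0.277 -0.093 -0.14 ] 0.014 23.38
0.5 act 0.496 dz [ 0.0001  0.0001 -0.041 ] F [ 0.1 -1.6  4.9] M [-0.203 -0.12  -0.149] 0.0136 23.69
0.6 act 0.596 dz [ 0.0001  0.0001 -0.041 ] F [ 0.2 -0.7  5. ] M [-0.176 -0.144 -0.123] 0.0137 24.01
0.7 act 0.696 dz [ 0.      0.0001 -0.041 ] F [ 0.1 -0.9  4.6] M [-0.128 -0.171 -0.118] 0.014 24.32
0.8 act 0.796 dz [ 0.      0.0001 -0.041 ] F [0.2 0.1 5.1] M [-0.05  -0.143 -0.14 ] 0.0142 24.64
0.9 act 0.897 dz [ 0.0001  0.0001 -0.041 ] F [-0.5 -0.7  5.4] M [-0.057 -0.139 -0.113] 0.0138 24.96
1.0 act 0.997 dz [ 0.0001  0.0001 -0.041 ] F [ 0.4 -0.6  4.9] M [-0.042 -0.166 -0.121] 0.0137 25.27
1.1 act 1.097 dz [ 0.0001  0.0001 -0.041 ] F [ 0.1 -0.3  4.7] M [-0.044 -0.159 -0.09 ] 0.0138 25.59
1.2 act 1.197 dz [ 0.      0.0002 -0.041 ] F [-0.7 -0.5  4.8] M [-0.042 -0.159 -0.114] 0.0136 25.91
1.3 act 1.295 dz [ 0.      0.0002 -0.041 ] F [-0.2 -0.7  4.8] M [-0.153 -0.063  0.782] 0.0148 26.23
```

The end stop is clear: the moment jumped at 1.25–1.3 rad while z held. I'll ease the twist, release, rise straight up, and look.

```bash
python3 - <<'E'
from h import *
from bench import *
g=np.load("grip.npy")
p=P(g[0],g[1],g[2]-.041)
movej(inverse_kinematics(p,Q(PSI+np.pi-.02-1.25)));hold(.3)
s=state();print("eased",s["ft_force"].round(2),s["moment"].round(2))
gripper_open();hold(.2);s=state();print("open",s["ft_force"].round(2),s["finger_gap"],(S(s["ee_pos"])-g).round(4))
move_l(P(g[0],g[1],.33),speed=.15);hold(.2)
s=state();print("up",s["ft_force"].round(2),s["time"])
d=get_image("wrist");cv2.imwrite("pics/w5.png",d["frame"])
W=S(cloud(d).reshape(-1,3));k=(abs(W[:,0])<.05)&(abs(W[:,1])<.04)&(W[:,2]>.195)&(W[:,2]<.235)
print(k.sum(),np.percentile(W[k],[2,50,98],axis=0));print(cv2.minAreaRect((W[k][:,:2]*1000).astype(np.float32)))
t=get_image("side");cv2.imwrite("pics/s5.png",cv2.resize(t["frame"][130:280,190:300],None,fx=4,fy=4,interpolation=cv2.INTER_CUBIC))
E
```

```text
eased [-0.84 -1.38  5.17] [-0.05 -0.08  0.18]
open [ 0.38 -0.79 -0.43] 0.08764321350584635 [ 0.     0.    -0.041]
up [ 0.45  0.33 -0.08] 29.4833
734 [[-0.01085199 -0.01985713  0.20273912]
 [ 0.00056987  0.00417804  0.20976899]
 [ 0.01230752  0.02645338  0.21125749]]
((0.944908618927002, 2.633840560913086), (13.756558418273926, 49.52227783203125), 17.511505126953125)
```

View pics/w5.png

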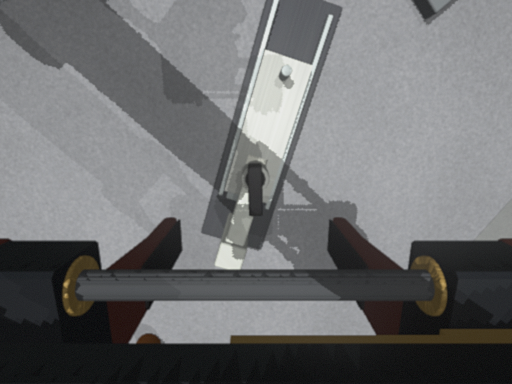

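View pics/s5.png

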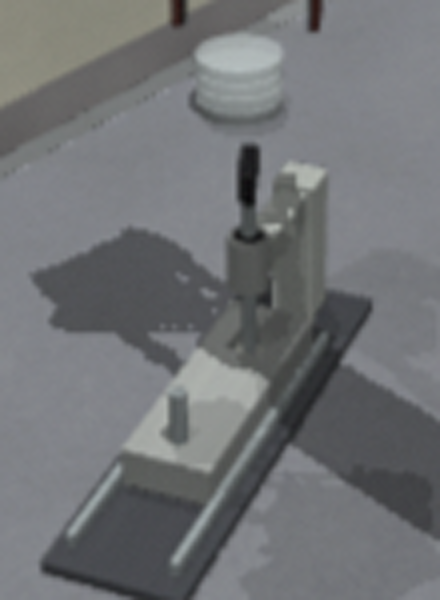

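The handle now sits at -72.5° (turned the full 1.25 rad). Its top is at 0.2098, down 40.7 mm, so the rod held its height after release. The carrier is still home and the gripper is clear.

```bash
python3 -c "
from bench import *
job_done();print(state()['time'])"
```

```text
the job is handed in; nothing more can be done
the job is handed in; nothing more can be done
```

The job is done and handed in at about 29.6 s of the 53 s allowed. The interface gives no verdict, so what follows rests on my own checks.

- **Carrier:** I gripped the pin and slid the carrier about 64.5 mm, until the force rose sharply at the stop. Later pictures show it still home.
- **Foot:** I lowered the rod by its T-handle in 1 mm steps. The foot touched after about 37 mm of travel, and I stopped at 41 mm with about 4 N on it.
- **Lock:** I twisted the handle clockwise to its end stop, then let go and rose clear. The last wrist picture shows the handle turned 72–73°, about 1.25 rad. It sits 40.7 mm lower than at the start, so the rod did not spring back.
- **Bystanders:** The tape roll, slide box and jar were not touched.

**Less certain points:**
- **Force:** The wrist force has about 0.4 N of noise and includes up to 0.6 N of rod friction. It drifted to about 5 N while I was twisting, so I put the final foot force at 4 to 5 N; I could not measure it after release.
- **Moment:** The wrist moment while twisting had the opposite sign to what I expected. I relied on the end-stop jump and the picture for the lock angle.

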